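Release the transport lock of a slide scanner and open its tray

TASK

The slide scanner is still in its transport lock: pull the red spring-loaded lock screw up until its thread meets the bush in the deck, keep it pulled lightly while you turn it anticlockwise so that the thread catches, and drive it to the end of its thread so that it stays parked up, without forcing the thread or its end. Then draw the slide tray fully out by its bar and let go, leaving the screw parked. Never strain the tray against the lock pin, and leave the other things on the bench alone.

Things in the scene. Friction and masses are not known exactly. Their poses are not given: they have to be found in the camera images.
- scanner: White slide scanner, fixed to the bench, 230 deep (x) x 240 wide (y) mm. Origin: centre of its underside, z up, front towards its -x. The front deck (x -115 to 25 mm) is 95 mm high; the rear housing (x 25 to 115 mm) is 150 mm high. The lock screw stands on the deck at x -55, y 0 mm; the tray leaves through the front.
- knob_center (a point): Centre of the lock screw's red knurled knob: upright cylinder 30 mm across, 22 mm high, on a vertical 11 mm stem. Screw down: the knob spans 14 to 36 mm above the deck. The point rises with the screw but does not turn with it (axes stay the scanner's); the screw's turn is not measured. Turning takes 0.05 to 0.15 N m.
- lock_lift (a joint): Lift of the lock screw, m. 0 = down, pin in the tray's lock plate; 0.023 = parked at the thread's end (0.025 while pulled: 1.6 mm of axial play). A spring draws it down: 3 N at 0, 0.2 N more per mm; it weighs 0.7 N. Near 0 it just spins. Let go before the thread has caught, it springs back to 0; once caught, the thread holds it.
- thread_bush: Brass bush in the deck under the knob, flange 39 mm wide, 3 mm high; origin: deck top, on the screw's axis, z up. Two-start thread inside. Pulled up, the screw meets it at a lift of 6 to 18 mm, depending on its unknown turn. Kept lightly pulled and turned anticlockwise (from above) it rises 24 mm per turn, catches within 180 deg at 16.5 to 18 mm lift, then 105 deg more to a soft stop.
- tray_pull (a point): Middle of the tray's bar pull: a steel bar 12 mm thick and 84 mm long along the scanner's y, level, 68 mm above the bench, 40 mm clear of the tray's front and 50 mm clear of the scanner's front face. It moves with the tray. Struts at 36 mm either side of the middle.
- tray (a joint): How far the slide tray is drawn out of the scanner's front (towards the scanner's -x), in m: 0 = shut, 0.060 = open stop. Runs with about 2 N of friction. The pin of the lock screw holds it shut (1.5 mm of play) until the screw is lifted 6 mm.
- lock_plate: Steel lock plate on the tray, inside the scanner below the screw, with the slot that the pin drops into. Only the pin touches it, so the force on it is the load on the pin.
- tube_rack: White rack of blood tubes, 70 x 160 x 104 mm; origin: centre of its underside. A bystander.
- slide_box: Grey-white slide box, 60 x 90 x 30 mm, lying on the scanner's rear housing; origin: centre of its underside. A bystander.
- oil_bottle: Small amber immersion-oil bottle, 28 mm across, 62 mm tall; origin: centre of its underside. A bystander.
- stain_jar: Pale blue square staining jar with a round white cap, 62 x 62 x 99 mm; origin: centre of its underside. A bystander.
- calculator: Grey desk calculator, 150 x 85 x 16 mm; origin: centre of its underside. A bystander.
- lunch_box: Clear food box with a lime lid, 118 x 158 x 87 mm; origin: centre of its underside. A bystander.
- jug: Orange jug, 116 mm across the rim, 135 mm tall, handle at its +y side; origin: centre of its underside. A bystander.
- marker: Blue marker pen with a black cap, 130 mm long, lying along its x axis; origin: centre of its underside. A bystander.

How it is judged:
On the way, in this order (a step that is already met when the one before it is completed fails the run):
1. the lock screw is driven to the end of its thread (lifted more than 21.5 mm) with the tray still shut (value of joint lock_lift above 0.0215 m and value of joint tray below 0.01 m), for 0.2 s.
2. the tray is drawn out (more than 54 of 60 mm) with the lock screw parked up (value of joint lock_lift above 0.0215 m and value of joint tray above 0.054 m), for 0.2 s.
At the end, for the whole second after the job is handed in: The lock screw stays parked in its thread by itself (lifted more than 21.5 mm of 23) and the tray is out (more than 54 of 60 mm), both at rest and let go; every bystander is within 30 mm of where it stood (all of step 2 and velocity of joint lock_lift between -0.01 and 0.01 m/s and velocity of joint tray between -0.01 and 0.01 m/s); the robot touches nothing.
It fails at once if the thread is forced: more than 30 N between the screw and the bush (contact force between thread_bush and anything else above 30 N).
It fails at once if the tray is strained against the lock pin: more than 20 N on the lock plate (contact force between lock_plate and anything else above 20 N).
It fails at once if a bystander is moved by more than 30 mm (distance of any of tube_rack, slide_box, oil_bottle, stain_jar, calculator, lunch_box, jug, marker from where it was at the start of the episode above 0.03 m).
It also fails if it takes over 70 s, if anything falls off the work surface, if the arm or the gripper's body presses on something with over 40 N, if the wrist force passes 120 N, or if a joint passes its speed limit or range.

ROBOT

A 7-joint arm with a two-finger parallel gripper is mounted at the origin on the work surface. World frame = base frame: x ahead of the robot, y to its left, z up, the work surface at z = 0. Lengths are in m, angles in rad, forces in N, time in s.
With the tool pointing down it reaches from about 0.35 to 0.775 m from the base axis. Payload 3.1 kg.
Tool frame: the origin (TCP) lies on the centre line of the jaws, within the pads' length; the fingertips stand 22 mm ahead of it and the grasp point (between the pads) lies 3 mm ahead of it; z points along the fingers, y is the line along which they close (so a half turn about z gives the same grasp; the last joint's range is limited). The gripper opens to 85 mm and grips with 20 to 120 N. Pads are 22 mm wide; open, the fingers measure 114 mm over their backs; the gripper's body (76 mm by 85 mm) begins 54 mm behind the grasp point. The pads swing forward as they close: fully open they stand 13 mm farther back than shut.
Start: joints at [-1.164, 0.311, 0.014, 1.512, -0.004, 1.319, -0.027], TCP at [0.239, 0.496, 0.253] pointing down, gripper open.
Joint ranges: [-2.7, 2.7], [-0.3, 1.91], [-1.27, 1.3], [0.12, 2.57], [-1.44, 4.58], [0.2, 2.03], [-3.05, 3.05]. Speed limits (rad/s): [2.79, 2.79, 3.14, 3.14, 3.14, 3.14, 3.14].

INTERFACE

Orientations are given as a unit quaternion [x, y, z, w].
In Python, from plant import * gives the robot as it stands.
- The arm moves only by the tool move_arm, never from a script. Its argument "series" is a list of rows, each a list of 5 numbers: the finger opening in mm, from 0 to 85.4, then the shift along the tool's x, y, z in units of 100 cm (1.0 is 100 cm), then the turn about the tool's z in units of 90 degrees (1.0 is 90 degrees). A call has 1 to 12 rows; each row is the pose to reach, as a shift and turn from the pose commanded when the call began, along the tool's axes at that moment; what a row does not reach only later rows make up. A row lasts 1/10 s, in which the tool goes at most 50 mm and 8.59 degrees, less where a joint would pass 70% of its speed; a pose out of reach is approached as far as the arm can. A call with a number of a shift or a turn outside -1 to 1 is refused whole. A call with a gripper value outside its range is refused whole. The fingers move at their own pace and stop on an object; "grip_force" is the grip in N (left out, the last holds). Time passes only in rows, so rows that repeat a pose let the fingers close. It gives the time, the measured TCP pose, the force, the opening and the grip force at its end, in the units of the state.
- get_state(): the state, without advancing time (a new reading comes with each control period).
- capture(name): name is "scene" or "top" or "wrist"; returns the picture (384x512x3 uint8, blue, green, red); there is no depth.
- camera_info(name): a dict with "K" (3x3 intrinsics, pixels), "R" (3x3) and "t" (3): a world point X has camera coordinates R X + t. Camera axes: x right, y down, z forward; pixel columns grow to the right and rows downward; lengths in m; the calibration is good to about 2 mm. A picture is of the moment at which its call begins: read the wrist's pose just before it. camera_info takes no time and is no camera call; for the wrist camera it gives the pose at the moment of the call.
- job_done(): hands the job in; it is judged then, once.
The state is a dict: "t": time; "joint_pos": joint angles; "joint_vel": joint speeds; "joint_torque": joint torques, N m; "eef_pos": TCP position; "orientation": TCP orientation; "force": force on the tool from outside, world axes, zero at the start; "wrist_torque": the same for the moment, N m; "gripper_width": opening from 0.0 (shut) to 1.0 (fully open); "grip_force": force on a finger pad.
Only numpy, scipy, OpenCV 4.12 (cv2) and the standard library are available. Lean on these libraries where they do the work, as an engineer would, in place of code of your own. Each camera call takes 0.05 s, during which the arm holds its last target. There are 200 camera calls.

## Working session

There is one attempt and no reset: what is moved stays moved. The work goes in short steps, Python scripts to look and compute and a tool call to move; the robot and the scene stay as the last step left them, time stands still between calls to the robot, and variables do not carry over. Pictures are saved under pics/ and viewed, at most 10 in all, crops included, and the job is handed in when it is done.

Besides the shell and the picture viewer there is one more tool, called as name([rows], argument=value, ...), one row to a line, values as JSON. move_arm: Moves the arm, as the interface text tells. Shifts and turns lie within -1 to 1; 1 stands for 100 cm of shift or 90 degrees of turn. Its arguments: {"type":"object","properties":{"series":{"type":"array","items":{"type":"array","items":{"type":"number"}}},"grip_force":{"type":"number"}},"required":["series"]}

```bash
ls; mkdir -p pics; python3 - <<'E'
from plant import *
import cv2,numpy as np
s=get_state();print(s)
ims=[capture(n) for n in("scene","top")]
for n,i in zip(("scene","top"),ims):
    cv2.imwrite(f"pics/{n}0.png",i)
    c=camera_info(n);print(n,c)
    h=cv2.cvtColor(i,cv2.COLOR_BGR2HSV)
    m=(((h[...,0]<6)|(h[...,0]>174))&(h[...,1]>150)&(h[...,2]>80)).astype(np.uint8)
    k,l,st,ce=cv2.connectedComponentsWithStats(m)
    for j in range(1,k):
        if st[j,4]>15:print(st[j],ce[j])
E
```

```text
pics
{'t': 0.0, 'joint_pos': array([-1.16371584,  0.31175042,  0.01400455,  1.51306376, -0.00440747,
        1.31919182, -0.02722116]), 'joint_vel': array([ 0.00085196,  0.00042521, -0.00141893,  0.00111374,  0.00023114,
        0.00051855, -0.00103031]), 'joint_torque': array([-5.21778875e-04, -3.79909158e+01,  1.45689799e-01, -2.30587274e+01,
        1.21329891e-02,  1.36047072e-02,  1.17030285e-05]), 'eef_pos': array([0.2383238 , 0.49493043, 0.25220475]), 'orientation': array([ 2.22491414e-01,  9.74933922e-01, -1.17096106e-03, -2.18928359e-04]), 'force': array([ 0.64838886, -0.38458093,  0.76398811]), 'wrist_torque': array([ 0.01533514,  0.03950553, -0.01920592]), 'grip_force': 0.0, 'gripper_width': 0.999137789196839}
scene {'K': array([[402.86527491,   0.        , 253.9874533 ],
       [  0.        , 402.86527491, 188.64611848],
       [  0.        ,   0.        ,   1.        ]]), 'R': array([[ 4.25440751e-01,  9.04986231e-01,  2.99366536e-04],
       [ 5.31363736e-01, -2.49530240e-01, -8.09559905e-01],
       [-7.32565866e-01,  3.44578846e-01, -5.87037197e-01]]), 't': array([-0.25148579, -0.23584998,  1.88824576])}
top {'K': array([[444.79913602,   0.        , 252.50457485],
       [  0.        , 444.79913602, 189.96406777],
       [  0.        ,   0.        ,   1.        ]]), 'R': array([[-0.01046785, -0.99975593,  0.01945544],
       [-0.98995692,  0.00761817, -0.14116394],
       [ 0.14098127, -0.02073773, -0.98979504]]), 't': array([-0.00680865,  0.624846  ,  1.3438501 ])}
[502  59  10  32 170] [508.18823529  70.18823529]
[224 189   9   9  38] [228.13157895 193.39473684]
```

View pics/scene0.png

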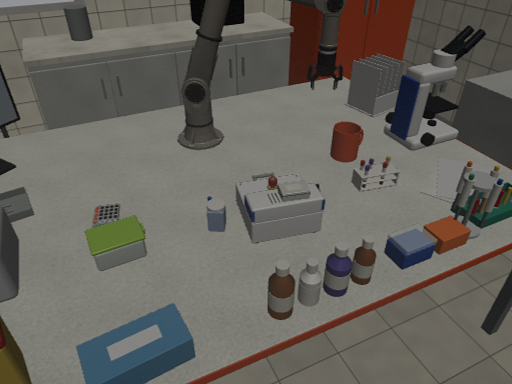

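View pics/top0.png

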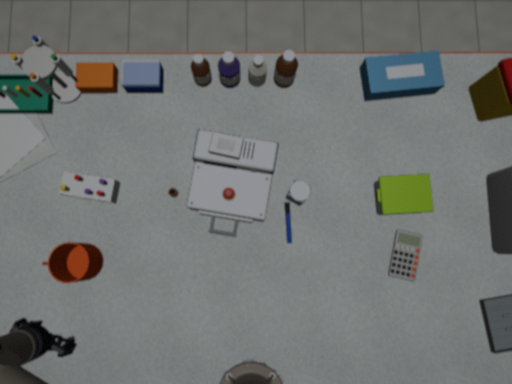

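The top view shows the knob at (228,193), the scanner yawed a few degrees with deck corners near (192,163), (188,207), (265,220) and (272,174), and the bar near (223,234). In the scene view the knob is at (272,181). The jar, pen and oil bottle stand beside the scanner.

```bash
cat > h.py <<'E'
from plant import *
import cv2,numpy as np
def ray(n,uv,z,c=None):
    c=c or camera_info(n)
    R,t,K=c["R"],c["t"],c["K"]
    o=-R.T@t; d=R.T@np.linalg.solve(K,[uv[0],uv[1],1.])
    return o+d*(z-o[2])/d[2]
def two(a,ua,b,ub,ca=None,cb=None):
    A=[];B=[]
    for n,u,c in((a,ua,ca),(b,ub,cb)):
        c=c or camera_info(n);R,t,K=c["R"],c["t"],c["K"]
        o=-R.T@t;d=R.T@np.linalg.solve(K,[u[0],u[1],1.]);d/=np.linalg.norm(d)
        P=np.eye(3)-np.outer(d,d);A.append(P);B.append(P@o)
    return np.linalg.lstsq(np.vstack(A),np.hstack(B),rcond=None)[0]
E
python3 - <<'E'
from h import *
for n,nm in(("top","top0"),("scene","scene0")):
    i=cv2.imread(f"pics/{nm}.png");h=cv2.cvtColor(i,cv2.COLOR_BGR2HSV)
    m=(((h[...,0]<10)|(h[...,0]>170))&(h[...,1]>110)&(h[...,2]>50)).astype(np.uint8)
    k,l,st,ce=cv2.connectedComponentsWithStats(m)
    for j in range(1,k):
        u=ce[j]
        if st[j,4]>15 and ((n=="top" and abs(u[0]-228)<12 and abs(u[1]-193)<12) or (n=="scene" and abs(u[0]-272)<12 and abs(u[1]-181)<12)):
            print(n,st[j],u,ray(n,u,.120),ray(n,u,.131)); exec(f"{n}u=u")
print(two("top",topu,"scene",sceneu))
i=cv2.imread("pics/top0.png")
for uv in((192,163),(188,207),(265,220),(272,174)):print(uv,ray("top",uv,.095))
for uv in((209,232),(236,236)):print(uv,ray("top",uv,.068))
cv2.imwrite("pics/topc.png",cv2.resize(i[120:250,160:330],None,fx=4.5,fy=4.5,interpolation=cv2.INTER_CUBIC))
E
```

```text
top [223 188  11  10  63] [228.11111111 192.77777778] [0.60617672 0.06099785 0.12      ] [0.60467613 0.0606192  0.131     ]
scene [269 177   8   9  58] [272.36206897 181.37931034] [0.60850438 0.06201203 0.12      ] [0.62239312 0.0545107  0.131     ]
[0.6067426  0.06189539 0.11883454]
(192, 163) [0.70132362 0.17071668 0.095     ]
(188, 207) [0.56772965 0.18145084 0.095     ]
(265, 220) [ 0.5268842  -0.04771218  0.095     ]
(272, 174) [ 0.66586117 -0.070906    0.095     ]
(209, 232) [0.49414249 0.12079515 0.068     ]
(236, 236) [0.48132175 0.03934017 0.068     ]
```

View pics/topc.png

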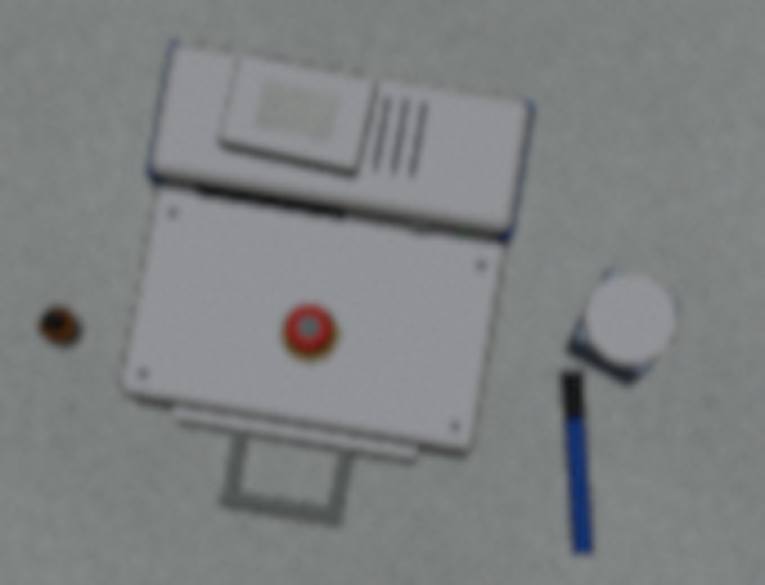

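move_arm([
  [85,-0.52,-0.23,0,0],
  [85,-0.52,-0.23,0,0],
  [85,-0.52,-0.23,0,0],
  [85,-0.52,-0.23,0,0],
  [85,-0.52,-0.23,0,0],
  [85,-0.52,-0.23,0,0],
  [85,-0.52,-0.23,0,0],
  [85,-0.52,-0.23,0,0],
  [85,-0.52,-0.23,0,0],
  [85,-0.52,-0.23,0,0],
  [85,-0.52,-0.23,0,0],
  [85,-0.52,-0.23,0,0],
], grip_force=25)

```text
t: 1.3
eef_pos: [0.6094, 0.0554, 0.2524]
orientation: [0.227, 0.974, -0.003, 0.001]
force: [-0.4, -1.0, -0.8]
gripper_width: 0.998
grip_force: 0.0
```

```bash
python3 - <<'E'
from h import *
s=get_state();print(s["joint_pos"].round(3),s["eef_pos"],s["orientation"].round(3),s["t"])
c=camera_info("wrist");i=capture("wrist");cv2.imwrite("pics/w1.png",i)
h=cv2.cvtColor(i,cv2.COLOR_BGR2HSV)
m=(((h[...,0]<10)|(h[...,0]>170))&(h[...,1]>110)&(h[...,2]>50)).astype(np.uint8)
k,l,st,ce=cv2.connectedComponentsWithStats(m)
for j in range(1,k):
    if st[j,4]>100:print(st[j],ce[j],ray("wrist",ce[j],.131,c),ray("wrist",ce[j],.120,c))
print(-c["R"].T@c["t"])
E
```

```text
[-0.342  0.45   0.334  1.339 -0.14   1.376  1.102] [0.60939072 0.05535498 0.25236872] [ 0.227  0.974 -0.003  0.001] 1.3
[245 169  34  37 763] [261.81258191 186.33551769] [0.60378514 0.06429084 0.131     ] [0.60693811 0.06296535 0.12      ]
[0.5348951  0.09325194 0.3713419 ]
```

View pics/w1.png

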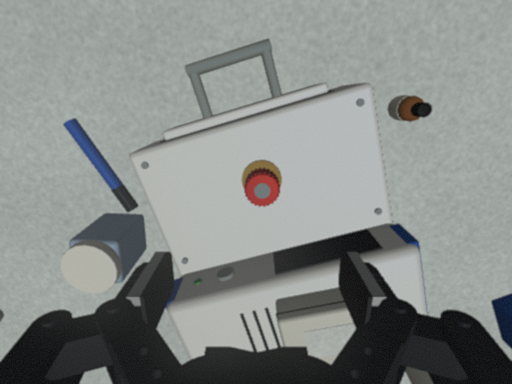

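The wrist view shows the knob's top disc at (262,190), the bush at (262,177), and the bar's ends at (190,68) and (268,45). Everything is clear around the knob.

```bash
python3 - <<'E'
from h import *
c=camera_info("wrist")
for n,u,z in(("top",(262,190),.131),("bush",(262,178),.098),("barL",(190,69),.070),("barR",(268,45),.070),("screws",(145,165),.095),("",(360,102),.095),("",(184,261),.095),("",(378,211),.095)):
    print(n,ray("wrist",u,z,c).round(4))
E
```

```text
top [0.6076 0.0616 0.131 ]
bush [0.6066 0.0627 0.098 ]
barL [0.4871 0.0453 0.07  ]
barR [0.5015 0.1205 0.07  ]
screws [ 0.5456 -0.0332  0.095 ]
 [0.5826 0.1724 0.095 ]
 [ 0.6538 -0.0542  0.095 ]
 [0.6908 0.1528 0.095 ]
```

move_arm([
  [85,0,0,0,1],
  [85,0,0,0,1],
  [85,0,0,0,1],
  [85,0,0,0,1],
  [85,0,0,0,1],
  [85,0,0,0,1],
  [85,0,0,0,1],
  [85,0,0,0,1],
  [85,0,0,0,1],
  [85,0,0,0,1],
  [85,0,0,0,1],
  [85,0,0,0,1],
])

```text
t: 2.55
eef_pos: [0.6067, 0.0636, 0.2526]
orientation: [0.846, 0.533, -0.001, -0.0]
force: [0.1, -0.3, -0.5]
gripper_width: 0.997
grip_force: 0.0
```

```bash
python3 - <<'E'
from h import *
s=get_state();print(s["joint_pos"].round(3),s["eef_pos"],s["orientation"].round(3),s["force"],s["wrist_torque"])
c=camera_info("wrist");i=capture("wrist")
h=cv2.cvtColor(i,cv2.COLOR_BGR2HSV)
m=(((h[...,0]<10)|(h[...,0]>170))&(h[...,1]>110)&(h[...,2]>50)).astype(np.uint8)
k,l,st,ce=cv2.connectedComponentsWithStats(m)
for j in range(1,k):
    if st[j,4]>100:print(st[j],ce[j],ray("wrist",ce[j],.128,c),ray("wrist",ce[j],.120,c))
E
```

```text
[-0.549  0.489  0.647  1.351 -0.292  1.398 -0.356] [0.6067491  0.06363398 0.25260733] [ 0.846  0.533 -0.001 -0.   ] [ 0.11391743 -0.26697116 -0.50492624] [ 0.00723909 -0.01538892 -0.02098758]
[241 175  34  37 756] [258.02116402 192.48412698] [0.60917624 0.06584667 0.128     ] [0.60807402 0.06344622 0.12      ]
```

move_arm([
  [60,0,0,0,1],
  [60,0,0,0,1],
  [60,0,0,0,1],
  [60,0,0,0,1],
  [60,0,0,0,1],
  [60,0,0,0,1],
  [60,0,0,0,1],
  [60,0,0,0,1],
  [60,0,0,0,1],
  [60,0,0,0,1],
  [60,0,0,0,1],
])

```text
t: 3.7
eef_pos: [0.6071, 0.0633, 0.2529]
orientation: [0.975, -0.223, -0.0, -0.0]
force: [-0.5, -0.2, 0.4]
gripper_width: 0.704
grip_force: 0.0
```

move_arm([
  [60,0,0,0.05,0.45],
  [60,0,0,0.06,0.45],
  [60,0,0,0.07,0.45],
  [60,0,0,0.08,0.45],
  [60,0,0,0.08,0.45],
  [60,0,0,0.08,0.45],
])

```text
t: 4.3
eef_pos: [0.6069, 0.0633, 0.1723]
orientation: [0.838, -0.545, -0.001, 0.001]
force: [-0.2, 0.1, 0.6]
gripper_width: 0.704
grip_force: 0.0
```

```bash
cat > st.py <<'E'
from h import *
from scipy.spatial.transform import Rotation as Ro
s=get_state();R=Ro.from_quat(s["orientation"]).as_matrix()
print(s["t"],"q",s["joint_pos"].round(3),"p",s["eef_pos"].round(4),"F",s["force"].round(2),"M",s["wrist_torque"].round(3),"w",round(s["gripper_width"]*85.4,1),"g",s["grip_force"])
print("R",R.round(3).tolist())
import sys
if len(sys.argv)>3: print("tool shift",(R.T@(np.array(sys.argv[1:4],float)-s["eef_pos"])).round(4))
E
python3 st.py .607 .0627 .126
```

```text
4.3 q [-0.799  0.717  1.122  1.486 -0.652  1.35  -2.354] p [0.6069 0.0633 0.1723] F [-0.22  0.14  0.59] M [ 0.001 -0.006  0.014] w 60.2 g 0.0
R [[0.405, -0.914, -0.002], [-0.914, -0.405, -0.0], [-0.001, 0.002, -1.0]]
tool shift [0.0006 0.0001 0.0463]
```

move_arm([
  [60,0,0,0.02,0],
  [60,0,0,0.035,0],
  [60,0,0,0.046,0],
  [60,0,0,0.046,0],
  [40,0,0,0.046,0],
  [28,0,0,0.046,0],
  [20,0,0,0.046,0],
  [20,0,0,0.046,0],
  [20,0,0,0.046,0],
  [20,0,0,0.046,0],
], grip_force=25)

```text
t: 5.3
eef_pos: [0.6074, 0.0622, 0.1284]
orientation: [0.838, -0.546, 0.0, -0.0]
force: [-2.1, -0.6, 6.6]
gripper_width: 0.346
grip_force: 25.3
```

```bash
python3 st.py
```

```text
5.3 q [-0.788  0.757  1.091  1.541 -0.691  1.27  -2.325] p [0.6074 0.0622 0.1284] F [-2.12 -0.65  6.57] M [-0.131  0.623  0.014] w 29.6 g 25.302964746952057
R [[0.403, -0.915, 0.001], [-0.915, -0.403, -0.0], [0.0, -0.0, -1.0]]
```

move_arm([
  [20,0,0,-0.002,0],
  [20,0,0,-0.004,0],
  [20,0,0,-0.006,0],
  [20,0,0,-0.008,0],
  [20,0,0,-0.008,0],
  [20,0,0,-0.008,0],
])

```text
t: 5.9
eef_pos: [0.6073, 0.0623, 0.1352]
orientation: [0.838, -0.546, 0.0, 0.0]
force: [1.1, -2.1, -5.1]
gripper_width: 0.343
grip_force: 25.2
```

```bash
python3 st.py
```

```text
5.9 q [-0.79   0.751  1.096  1.533 -0.684  1.283 -2.331] p [0.6073 0.0623 0.1352] F [ 1.08 -2.09 -5.07] M [-0.529 -0.213  0.05 ] w 29.3 g 25.19363969564438
R [[0.403, -0.915, -0.0], [-0.915, -0.403, -0.001], [0.001, 0.0, -1.0]]
```

move_arm([
  [20,0,0,-0.002,0],
  [20,0,0,-0.003,0],
  [20,0,0,-0.003,0],
])

```text
t: 6.2
eef_pos: [0.6072, 0.0624, 0.1366]
orientation: [0.838, -0.546, 0.0, 0.001]
force: [4.5, -3.5, -13.9]
gripper_width: 0.345
grip_force: 26.3
```

move_arm([
  [20,0,0,-0.002,0],
  [20,0,0,-0.003,0],
  [20,0,0,-0.003,0],
])

```text
t: 6.5
eef_pos: [0.607, 0.0625, 0.1373]
orientation: [0.838, -0.546, -0.0, 0.002]
force: [7.3, -4.0, -24.3]
gripper_width: 0.34
grip_force: 27.1
```

move_arm([
  [20,0,0,0.002,0],
  [20,0,0,0.0045,0],
  [20,0,0,0.0045,0],
])

```text
t: 6.8
eef_pos: [0.607, 0.0624, 0.1366]
orientation: [0.838, -0.546, -0.0, 0.0]
force: [0.8, -3.0, -10.0]
gripper_width: 0.343
grip_force: 28.5
```

```bash
python3 st.py
```

```text
6.8 q [-0.79   0.749  1.097  1.531 -0.683  1.286 -2.332] p [0.607  0.0624 0.1366] F [  0.78  -3.04 -10.01] M [-0.662 -0.224 -0.005] w 29.3 g 28.46245139837265
R [[0.403, -0.915, -0.001], [-0.915, -0.403, -0.0], [0.0, 0.001, -1.0]]
```

move_arm([
  [20,0,0,-0.0003,-0.05],
  [20,0,0,-0.0006,-0.1],
  [20,0,0,-0.0009,-0.15],
  [20,0,0,-0.0012,-0.2],
  [20,0,0,-0.0015,-0.25],
  [20,0,0,-0.0018,-0.3],
  [20,0,0,-0.0018,-0.3],
])

```text
t: 7.5
eef_pos: [0.6068, 0.0621, 0.1385]
orientation: [0.942, -0.336, -0.0, 0.0]
force: [1.7, -3.4, -8.8]
gripper_width: 0.342
grip_force: 28.4
```

```bash
python3 st.py
```

```text
7.5 q [-0.744  0.695  0.992  1.528 -0.6    1.249 -1.921] p [0.6068 0.0621 0.1385] F [ 1.67 -3.37 -8.85] M [-0.917 -0.127  0.078] w 29.2 g 28.38659316301346
R [[0.774, -0.633, -0.001], [-0.633, -0.774, -0.0], [-0.001, 0.001, -1.0]]
```

move_arm([
  [20,0,0,-0.0003,-0.05],
  [20,0,0,-0.0006,-0.1],
  [20,0,0,-0.0009,-0.15],
  [20,0,0,-0.0012,-0.2],
  [20,0,0,-0.0015,-0.25],
  [20,0,0,-0.0018,-0.3],
  [20,0,0,-0.0021,-0.35],
  [20,0,0,-0.0024,-0.4],
  [20,0,0,-0.0028,-0.45],
  [20,0,0,-0.0031,-0.5],
  [20,0,0,-0.0034,-0.55],
  [20,0,0,-0.0037,-0.6],
])

```text
t: 8.7
eef_pos: [0.6067, 0.0613, 0.142]
orientation: [0.992, 0.129, -0.001, 0.001]
force: [0.1, -3.2, -9.3]
gripper_width: 0.335
grip_force: 28.4
```

```bash
python3 st.py
```

```text
8.7 q [-0.631  0.61   0.774  1.52  -0.443  1.196 -1.096] p [0.6067 0.0613 0.142 ] F [ 0.08 -3.22 -9.32] M [-0.943 -0.303 -0.017] w 28.6 g 28.378608226776123
R [[0.967, 0.255, -0.001], [0.255, -0.967, -0.002], [-0.002, 0.001, -1.0]]
```

move_arm([
  [20,0,0,-0.0003,-0.05],
  [20,0,0,-0.0006,-0.1],
  [20,0,0,-0.0009,-0.15],
  [20,0,0,-0.0012,-0.2],
  [20,0,0,-0.0015,-0.25],
  [20,0,0,-0.0018,-0.3],
  [20,0,0,-0.0021,-0.35],
  [20,0,0,-0.0024,-0.4],
  [20,0,0,-0.0028,-0.45],
  [20,0,0,-0.0031,-0.5],
  [20,0,0,-0.0034,-0.55],
  [20,0,0,-0.0037,-0.6],
])

```text
t: 9.9
eef_pos: [0.6074, 0.0607, 0.1456]
orientation: [0.825, 0.564, -0.001, 0.001]
force: [2.9, -3.4, -11.2]
gripper_width: 0.34
grip_force: 28.3
```

```bash
python3 st.py
```

```text
9.9 q [-0.5    0.553  0.556  1.51  -0.304  1.167 -0.262] p [0.6074 0.0607 0.1456] F [  2.92  -3.37 -11.2 ] M [-0.835 -0.796 -0.038] w 29.0 g 28.28574389219284
R [[0.363, 0.932, -0.0], [0.932, -0.363, -0.002], [-0.002, 0.001, -1.0]]
```

move_arm([
  [20,0,0,-0.0003,-0.05],
  [20,0,0,-0.0006,-0.1],
  [20,0,0,-0.0009,-0.15],
  [20,0,0,-0.0012,-0.2],
  [20,0,0,-0.0015,-0.25],
  [20,0,0,-0.0018,-0.3],
  [20,0,0,-0.0021,-0.35],
  [20,0,0,-0.0024,-0.4],
  [20,0,0,-0.0027,-0.45],
  [20,0,0,-0.003,-0.5],
  [20,0,0,-0.0033,-0.55],
  [20,0,0,-0.0035,-0.6],
])

```text
t: 11.1
eef_pos: [0.6081, 0.061, 0.1491]
orientation: [0.479, 0.878, -0.0, 0.001]
force: [3.5, -2.3, -10.4]
gripper_width: 0.338
grip_force: 28.3
```

```bash
python3 st.py
```

```text
11.1 q [-0.362  0.52   0.345  1.499 -0.183  1.154  0.585] p [0.6081 0.061  0.1491] F [  3.46  -2.34 -10.44] M [-0.515 -1.08  -0.073] w 28.8 g 28.250255584716797
R [[-0.54, 0.841, 0.001], [0.841, 0.54, -0.002], [-0.002, 0.0, -1.0]]
```

move_arm([
  [20,0,0,-0.0003,-0.05],
  [20,0,0,-0.0006,-0.1],
  [20,0,0,-0.0009,-0.15],
  [20,0,0,-0.0012,-0.2],
  [20,0,0,-0.0015,-0.25],
  [20,0,0,-0.0018,-0.3],
  [20,0,0,-0.0021,-0.35],
  [20,0,0,-0.0024,-0.4],
])

```text
t: 11.9
eef_pos: [0.6084, 0.0615, 0.1515]
orientation: [0.185, 0.983, -0.0, 0.001]
force: [5.0, -2.2, -11.0]
gripper_width: 0.342
grip_force: 28.2
```

```bash
python3 st.py
```

```text
11.9 q [-0.27   0.507  0.207  1.491 -0.108  1.153  1.155] p [0.6084 0.0615 0.1515] F [  4.97  -2.16 -10.98] M [-0.23  -1.103 -0.063] w 29.2 g 28.219226002693176
R [[-0.932, 0.363, 0.002], [0.363, 0.932, -0.001], [-0.002, -0.0, -1.0]]
```

move_arm([
  [20,0,0,-0.0003,-0.04],
  [20,0,0,-0.0005,-0.08],
  [20,0,0,-0.0007,-0.12],
  [20,0,0,-0.0007,-0.12],
])

```text
t: 12.3
eef_pos: [0.6084, 0.0616, 0.1523]
orientation: [0.092, 0.996, -0.0, 0.001]
force: [4.9, -2.3, -11.6]
gripper_width: 0.342
grip_force: 28.2
```

```bash
python3 st.py
```

```text
12.3 q [-0.243  0.505  0.167  1.489 -0.087  1.153  1.324] p [0.6084 0.0616 0.1523] F [  4.93  -2.27 -11.62] M [-0.307 -1.107  0.072] w 29.2 g 28.248851895332336
R [[-0.983, 0.184, 0.002], [0.184, 0.983, -0.001], [-0.002, -0.0, -1.0]]
```

move_arm([
  [20,0,0,-0.0002,-0.04],
  [20,0,0,-0.0004,-0.08],
  [20,0,0,-0.0006,-0.12],
  [20,0,0,-0.0006,-0.12],
])

```text
t: 12.7
eef_pos: [0.6084, 0.0618, 0.153]
orientation: [-0.002, 1.0, -0.0, 0.001]
force: [3.8, -1.1, -10.5]
gripper_width: 0.339
grip_force: 28.3
```

```bash
python3 st.py
```

```text
12.7 q [-0.215  0.503  0.126  1.487 -0.066  1.154  1.496] p [0.6084 0.0618 0.153 ] F [  3.83  -1.06 -10.48] M [-0.254 -1.091  0.014] w 28.9 g 28.281469345092773
R [[-1.0, -0.003, 0.002], [-0.003, 1.0, -0.0], [-0.002, -0.0, -1.0]]
```

move_arm([
  [20,0,0,-0.0002,-0.04],
  [20,0,0,-0.0004,-0.08],
  [20,0,0,-0.0004,-0.1],
  [20,0,0,-0.0004,-0.1],
])

```text
t: 13.1
eef_pos: [0.6083, 0.0619, 0.1535]
orientation: [-0.08, 0.997, -0.0, 0.001]
force: [4.7, -0.0, -10.3]
gripper_width: 0.335
grip_force: 28.3
```

```bash
python3 st.py
```

```text
13.1 q [-0.193  0.502  0.092  1.485 -0.048  1.155  1.639] p [0.6083 0.0619 0.1535] F [  4.74  -0.04 -10.26] M [-0.166 -1.033  0.066] w 28.6 g 28.308875262737274
R [[-0.987, -0.16, 0.002], [-0.16, 0.987, -0.0], [-0.002, -0.001, -1.0]]
```

move_arm([
  [20,0,0,-0.0001,-0.04],
  [20,0,0,-0.0002,-0.08],
  [20,0,0,-0.0002,-0.1],
  [20,0,0,-0.0002,-0.1],
])

```text
t: 13.5
eef_pos: [0.6083, 0.062, 0.1539]
orientation: [-0.158, 0.987, -0.0, 0.001]
force: [5.6, -0.9, -9.5]
gripper_width: 0.339
grip_force: 28.4
```

```bash
python3 st.py
```

```text
13.5 q [-0.17   0.501  0.058  1.484 -0.03   1.156  1.783] p [0.6083 0.062  0.1539] F [ 5.61 -0.87 -9.52] M [-0.213 -1.069  0.036] w 28.9 g 28.37032824754715
R [[-0.95, -0.313, 0.002], [-0.313, 0.95, -0.0], [-0.002, -0.001, -1.0]]
```

move_arm([
  [20,0,0,-0.0003,-0.04],
  [20,0,0,-0.0006,-0.08],
  [20,0,0,-0.0008,-0.12],
  [20,0,0,-0.0008,-0.12],
])

```text
t: 13.9
eef_pos: [0.6082, 0.0621, 0.1541]
orientation: [-0.251, 0.968, -0.0, 0.001]
force: [5.6, -0.8, -12.2]
gripper_width: 0.34
grip_force: 28.2
```

```bash
python3 st.py
```

```text
13.9 q [-0.142  0.502  0.018  1.482 -0.009  1.157  1.955] p [0.6082 0.0621 0.1541] F [  5.62  -0.79 -12.23] M [-0.089 -1.23  -0.079] w 29.0 g 28.18408191204071
R [[-0.874, -0.485, 0.001], [-0.485, 0.874, -0.0], [-0.001, -0.001, -1.0]]
```

move_arm([
  [20,0,0,0,-0.04],
  [20,0,0,0,-0.08],
  [20,0,0,0,-0.08],
])

```text
t: 14.2
eef_pos: [0.6081, 0.0622, 0.1541]
orientation: [-0.311, 0.95, -0.0, 0.0]
force: [5.4, -0.6, -12.6]
gripper_width: 0.336
grip_force: 28.2
```

```bash
python3 st.py
```

```text
14.2 q [-0.124  0.502 -0.009  1.481  0.005  1.157  2.07 ] p [0.6081 0.0622 0.1541] F [  5.37  -0.56 -12.65] M [-0.086 -1.226 -0.191] w 28.7 g 28.19723814725876
R [[-0.807, -0.591, 0.001], [-0.591, 0.807, 0.0], [-0.001, -0.0, -1.0]]
```

move_arm([
  [20,0,0,0.001,0.03],
  [20,0,0,0.002,0.03],
  [20,0,0,0.003,0.03],
  [20,0,0,0.003,0.03],
])

```text
t: 14.6
eef_pos: [0.6082, 0.0623, 0.1527]
orientation: [-0.289, 0.957, -0.0, 0.001]
force: [3.2, -1.4, -2.7]
gripper_width: 0.34
grip_force: 28.9
```

```bash
python3 st.py
```

```text
14.6 q [-1.310e-01  5.020e-01  1.000e-03  1.484e+00  0.000e+00  1.153e+00
  2.028e+00] p [0.6082 0.0623 0.1527] F [ 3.17 -1.39 -2.66] M [-0.303 -0.517 -0.192] w 29.0 g 28.949401080608368
R [[-0.832, -0.554, 0.002], [-0.554, 0.832, -0.0], [-0.002, -0.002, -1.0]]
```

move_arm([
  [60,0,0,0,0],
  [60,0,0,0,0],
  [60,0,0,0,0],
  [60,0,0,-0.03,0],
  [60,0,0,-0.08,0],
  [60,0,0,-0.1,0],
  [60,0,0,-0.1,0],
])

```text
t: 15.3
eef_pos: [0.6095, 0.0637, 0.2567]
orientation: [-0.29, 0.957, -0.0, 0.005]
force: [0.1, -0.0, 0.5]
gripper_width: 0.703
grip_force: 0.0
```

```bash
python3 - <<'E'
from h import *
c=camera_info("wrist");i=capture("wrist");cv2.imwrite("pics/w2.png",i);a=capture("top");b=capture("scene")
us=[]
for im,p in((a,(228,191)),(b,(272,177))):
    h=cv2.cvtColor(im,cv2.COLOR_BGR2HSV)
    m=(((h[...,0]<10)|(h[...,0]>170))&(h[...,1]>110)&(h[...,2]>50)).astype(np.uint8)
    k,l,st,ce=cv2.connectedComponentsWithStats(m)
    for j in range(1,k):
        if st[j,4]>10 and np.hypot(*(ce[j]-p))<15:print(st[j],ce[j])
cv2.imwrite("pics/s2.png",cv2.resize(b[140:260,200:340],None,fx=5,fy=5,interpolation=cv2.INTER_CUBIC))
E
python3 st.py
```

```text
[269 171   8  10  59] [272.47457627 175.83050847]
15.45 q [-1.330e-01  4.390e-01  3.000e-03  1.336e+00 -2.000e-03  1.369e+00
  2.029e+00] p [0.6064 0.063  0.2505] F [-1.19 -0.88 -0.41] M [0.066 0.015 0.019] w 60.4 g 0.0
R [[-0.832, -0.555, -0.003], [-0.555, 0.832, 0.0], [0.002, 0.001, -1.0]]
```

View pics/w2.png

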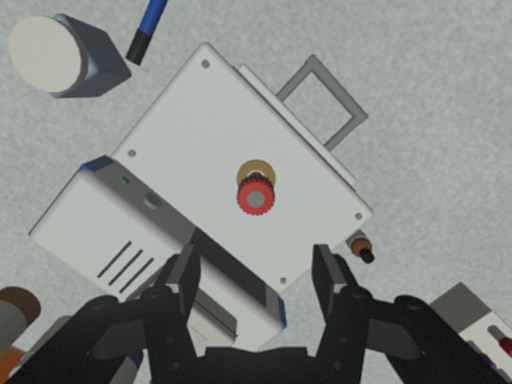

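View pics/s2.png

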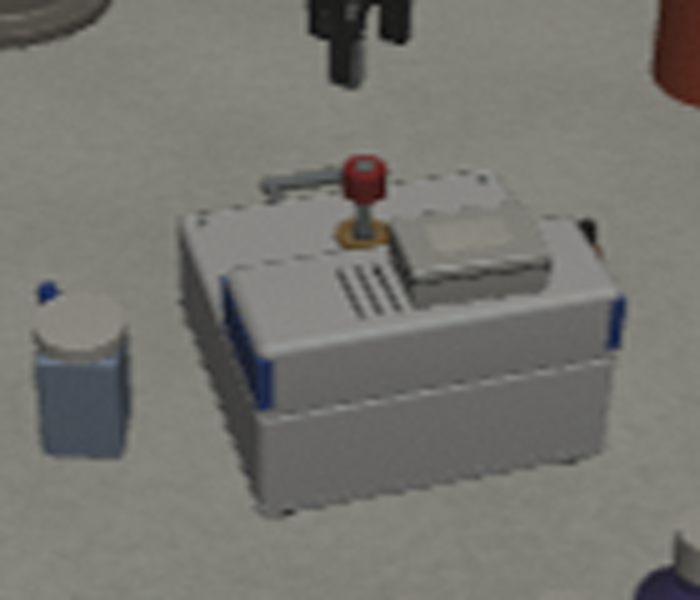

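The wrist view shows the knob raised above the bush, with its top disc at (257,199). The bar runs from (312,60) to (364,117). The side crop shows bare stem between knob and bush, so the screw stays up.

```bash
python3 - <<'E'
from h import *
c=camera_info("scene")
for z in(.119,.120,.141,.142,.143,.144):
    x=c["K"]@(c["R"]@[.607,.0625,z]+c["t"]);print(z,(x/x[2])[:2].round(2))
c=camera_info("wrist")
for u in((312,60),(364,117),(338,88)):print(u,ray("wrist",u,.070,c).round(4))
P=two("wrist",(338,88),"top",(222.8,234.2),c);print(P)
E
python3 st.py .491 .083 .13
```

```text
0.119 [272.28 181.36]
0.12 [272.29 181.12]
0.141 [272.45 176.1 ]
0.142 [272.46 175.86]
0.143 [272.47 175.62]
0.144 [272.48 175.37]
(312, 60) [0.4816 0.0446 0.07  ]
(364, 117) [0.4942 0.119  0.07  ]
(338, 88) [0.4874 0.0804 0.07  ]
[0.48734579 0.0794872  0.07203409]
15.45 q [-1.330e-01  4.390e-01  3.000e-03  1.336e+00 -2.000e-03  1.369e+00
  2.029e+00] p [0.6064 0.063  0.2505] F [-1.19 -0.88 -0.41] M [0.066 0.015 0.019] w 60.4 g 0.0
R [[-0.832, -0.555, -0.003], [-0.555, 0.832, 0.0], [0.002, 0.001, -1.0]]
tool shift [0.0846 0.0805 0.1208]
```

move_arm([
  [44,0.085,0.079,0,0.1],
  [44,0.085,0.079,0,0.2],
  [44,0.085,0.079,0,0.3],
  [44,0.085,0.079,0,0.4],
  [44,0.085,0.079,0,0.5],
  [44,0.085,0.079,0,0.6],
  [44,0.085,0.079,0,0.7],
  [44,0.085,0.079,0,0.8],
  [44,0.085,0.079,0,0.9],
  [44,0.085,0.079,0,1],
  [44,0.085,0.079,0,1],
  [44,0.085,0.079,0,1],
])

```text
t: 16.65
eef_pos: [0.4915, 0.0813, 0.2497]
orientation: [0.472, 0.882, -0.001, -0.002]
force: [1.4, -0.2, 0.2]
gripper_width: 0.515
grip_force: 0.0
```

move_arm([
  [44,0,0,0.03,0.1],
  [44,0,0,0.06,0.2],
  [44,0,0,0.08,0.3],
  [44,0,0,0.08,0.4],
  [44,0,0,0.08,0.49],
  [44,0,0,0.08,0.49],
  [44,0,0,0.08,0.49],
])

```text
t: 17.35
eef_pos: [0.4923, 0.0813, 0.171]
orientation: [0.767, 0.641, -0.001, -0.0]
force: [0.0, 0.3, -0.2]
gripper_width: 0.52
grip_force: 0.0
```

```bash
python3 - <<'E'
from h import *
c=camera_info("wrist");i=capture("wrist");cv2.imwrite("pics/w3.png",i)
for p in((.492,.082,.074),(.4845,.041,.074),(.4995,.123,.074)):
    x=c["K"]@(c["R"]@p+c["t"]);print((x/x[2])[:2].round(1))
E
python3 st.py .492 .082 .071
```

```text
[255.8 206.5]
[255.7 253. ]
[256.  154.2]
17.4 q [-0.427  0.275  0.28   1.782 -0.085  1.097 -0.296] p [0.4925 0.0814 0.1712] F [ 0.27 -0.31  0.41] M [ 0.011 -0.007  0.039] w 44.0 g 0.0
R [[0.177, 0.984, -0.001], [0.984, -0.177, -0.0], [-0.0, -0.001, -1.0]]
tool shift [ 0.0006 -0.0005  0.1002]
```

View pics/w3.png

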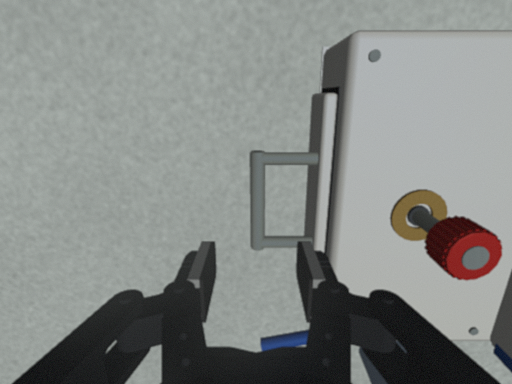

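The bar is centred at (258,200), 2 px right of and 6 px above its predicted place, and level with the jaws' closing line. I'll correct by 2 and 5 mm and go down.

move_arm([
  [44,0.005,0.002,0.03,0],
  [44,0.005,0.002,0.06,0],
  [44,0.005,0.002,0.085,0],
  [44,0.005,0.002,0.1,0],
  [44,0.005,0.002,0.1,0],
  [30,0.005,0.002,0.1,0],
  [20,0.005,0.002,0.1,0],
  [5,0.005,0.002,0.1,0],
  [5,0.005,0.002,0.1,0],
  [5,0.005,0.002,0.1,0],
  [5,0.005,0.002,0.1,0],
], grip_force=30)

```text
t: 18.5
eef_pos: [0.4943, 0.0865, 0.0727]
orientation: [0.768, 0.64, -0.001, -0.001]
force: [-5.3, 0.7, 5.8]
gripper_width: 0.123
grip_force: 29.3
```

```bash
python3 st.py
```

```text
18.5 q [-0.41   0.404  0.258  1.884 -0.133  0.873 -0.266] p [0.4943 0.0865 0.0727] F [-5.34  0.66  5.82] M [0.085 1.055 0.087] w 10.5 g 29.333508610725403
R [[0.18, 0.984, -0.003], [0.984, -0.18, 0.001], [0.001, -0.003, -1.0]]
```

move_arm([
  [5,0,-0.004,0,0],
  [5,0,-0.008,0,0],
  [5,0,-0.012,0,0],
  [5,0,-0.016,0,0],
  [5,0,-0.02,0,0],
])

```text
t: 19.0
eef_pos: [0.4771, 0.0896, 0.0726]
orientation: [0.768, 0.64, 0.001, 0.001]
force: [2.0, -0.9, 6.0]
gripper_width: 0.124
grip_force: 29.9
```

```bash
python3 st.py
```

```text
19.0 q [-0.43   0.372  0.259  1.932 -0.124  0.849 -0.288] p [0.4771 0.0896 0.0726] F [ 2.04 -0.89  6.01] M [-0.135 -0.436  0.039] w 10.6 g 29.912760257720947
R [[0.181, 0.984, 0.003], [0.984, -0.181, 0.0], [0.001, 0.003, -1.0]]
```

move_arm([
  [5,0,-0.005,0,0],
  [5,0,-0.01,0,0],
  [5,0,-0.015,0,0],
  [5,0,-0.02,0,0],
  [5,0,-0.025,0,0],
  [5,0,-0.03,0,0],
  [5,0,-0.034,0,0],
  [5,0,-0.038,0,0],
  [5,0,-0.041,0,0],
  [5,0,-0.042,0,0],
  [5,0,-0.042,0,0],
])

```text
t: 20.1
eef_pos: [0.4353, 0.0971, 0.0726]
orientation: [0.768, 0.64, 0.001, 0.0]
force: [1.0, -1.7, 6.9]
gripper_width: 0.126
grip_force: 30.1
```

```bash
python3 st.py
```

```text
20.1 q [-0.473  0.304  0.256  2.032 -0.104  0.816 -0.338] p [0.4353 0.0971 0.0726] F [ 1.   -1.74  6.94] M [-0.225 -0.161  0.   ] w 10.8 g 30.063716769218445
R [[0.181, 0.984, 0.002], [0.984, -0.181, 0.0], [0.001, 0.002, -1.0]]
```

move_arm([
  [5,0,-0.001,0,0],
  [5,0,-0.002,0,0],
  [5,0,-0.003,0,0],
  [5,0,-0.003,0,0],
])

```text
t: 20.5
eef_pos: [0.435, 0.0971, 0.0726]
orientation: [0.768, 0.64, 0.003, 0.002]
force: [6.4, -2.2, 2.4]
gripper_width: 0.13
grip_force: 29.6
```

```bash
python3 st.py
```

```text
20.5 q [-0.476  0.3    0.257  2.037 -0.102  0.809 -0.342] p [0.435  0.0971 0.0726] F [ 6.4  -2.21  2.39] M [-0.389 -1.339  0.034] w 11.1 g 29.64552015066147
R [[0.181, 0.983, 0.007], [0.983, -0.181, -0.0], [0.001, 0.007, -1.0]]
```

move_arm([
  [5,0,0.002,0,0],
  [25,0,0.002,0,0],
  [40,0,0.002,0,0],
  [40,0,0.002,0,0],
  [40,0,0.002,0,0],
  [40,0,0.002,-0.03,0],
  [40,0,0.002,-0.07,0],
  [40,0,0.002,-0.11,0],
  [40,0,0.002,-0.15,0],
  [40,0,0.002,-0.15,0],
])

```text
t: 21.5
eef_pos: [0.4372, 0.0982, 0.227]
orientation: [0.768, 0.64, 0.006, 0.002]
force: [0.9, 0.1, 0.3]
gripper_width: 0.47
grip_force: 0.0
```

```bash
python3 - <<'E'
from h import *
c=camera_info("wrist");i=capture("wrist");b=capture("scene")
cv2.imwrite("pics/f.png",np.hstack([cv2.resize(i,(400,300)),cv2.resize(b[140:245,200:340],(400,300),interpolation=cv2.INTER_CUBIC)]))
h=cv2.cvtColor(b,cv2.COLOR_BGR2HSV)
m=(((h[...,0]<10)|(h[...,0]>170))&(h[...,1]>110)&(h[...,2]>50)).astype(np.uint8)
k,l,st,ce=cv2.connectedComponentsWithStats(m)
for j in range(1,k):
    if st[j,4]>10 and np.hypot(*(ce[j]-(272,178)))<15:print(st[j],ce[j])
for p in((.434,.092,.074),(.4895,.082,.074)):
    x=c["K"]@(c["R"]@p+c["t"]);print((x/x[2])[:2]*[400/512,300/384])
E
python3 st.py
```

```text
[269 171   8  10  60] [272.53333333 175.76666667]
[197.20263373 151.45591559]
[242.01917115 151.15175171]
21.6 q [-0.51   0.114  0.276  1.841 -0.034  1.19  -0.405] p [0.4339 0.0975 0.2222] F [ 0.36  0.72 -0.54] M [ 0.016  0.001 -0.05 ] w 39.6 g 0.0
R [[0.18, 0.984, 0.001], [0.984, -0.18, 0.001], [0.001, 0.001, -1.0]]
```

View pics/f.png

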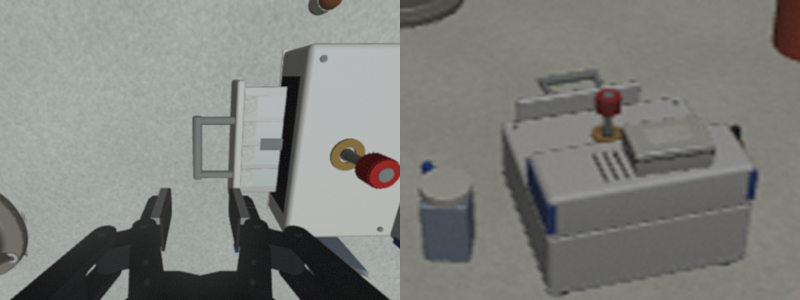

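The bar sits at about (197,147), where it should be with the tray fully out (predicted column 197). The knob is still up at scene row 175.8, and the gripper is clear of everything.

```bash
python3 -c "
from plant import *
print(job_done())"
```

```text
the job is handed in; nothing more can be done
None
```

The job is handed in: the lock screw is parked up at about 23 mm, the slide tray is out to its stop (about 60 mm) and let go, and I moved nothing else on the bench (the judge's verdict was not shown).

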